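# Weigh out scrap bronze for a melt

## Task

Weigh out the scrap bronze for a melt: set the white melting dish in the middle of the balance's round pan and let go, zero the balance with its tare bar, then tip all four pieces of scrap from the scoop into the dish and lay the empty scoop back on its sloping rest as it was. The dish is brittle and the balance delicate: pinch the dish only lightly (under 45 N), and put nothing down on the pan with more than the 20 N the balance can bear; press the tare bar lightly and not again once there is scrap in the dish. Leave the other things on the bench where they are.

Things in the scene. Friction and masses are not known exactly. Their poses are not given: they have to be found in the camera images.
- balance: White balance, fixed, 240 mm deep (x) by 190 mm wide (y), housing 56 mm high, pan above it. Origin on the bench under its middle; its +x points from the key panel (front, towards the robot) to the back. Key panel slopes down to the front at 23 degrees.
- pan: The balance's round steel pan, 150 mm across, 4 mm thick; origin at the centre of its top face, 74 mm above the bench. It stands on a spring load cell: sinks about 0.25 mm per newton, rigid stop after 5 mm (about 20 N). Loaded beyond 20 N the balance is spoilt.
- tare_top (a point): Centre of the top face of the grey tare bar, the only raised key: 22 by 50 mm (long side along the balance's y), low in the middle of the key panel, 9 mm proud of it. Its z axis is the panel's normal, tilted 23 degrees from vertical towards the front. Pressed along -z it travels 6 mm: 1.5 N starts it, 5 N reaches the end; it zeroes when more than 3 mm down. Bears 15 N at most.
- tare (a joint): Travel of the tare bar in m: 0 up, 0.006 fully down; springs back.
- dish: Melting dish: round open dish of white fired clay, 112 mm across the rim (108 mm at the foot), 40 mm high, wall 9 mm thick (middle of the wall at 51 mm from the axis near the rim), floor 9 mm thick, about 0.3 kg. Origin at the centre of its underside, z up. Can be lifted by its wall, one finger inside. Brittle: cracks if the fingers press it with more than 45 N each.
- rest: Sloping wooden rest for the scoop, fixed, 118 by 84 mm; its board rises 20 degrees towards +x, with a low stop lip (9 mm) across its lower, -x end. Origin on the bench under the middle of the board; the board's top is 54 mm above the origin.
- scoop: Aluminium scoop on the rest, open mouth (+x) up. Pan 110 mm long, 84 wide at the back, 72 at the mouth, side walls 26, back wall 30 high, 3 mm sheet; 0.16 kg. Origin: centre of the pan's underside, 54 mm above the rest's origin. z is vertical when it lies on the rest; the pan floor then rises 20 degrees to +x. Scrap slides once the floor slopes 16 to 23 degrees mouth-down; 35 to 40 empties it.
- scoop_grip (a point): Middle of the scoop's handle, 90 mm behind the pan's centre along the pan floor and 26 mm above its underside; the handle is a straight bar in line with the pan floor, 62 mm long, 14 mm wide (along the scoop's y), 18 mm high, reaching from 63 to 125 mm behind the pan's centre. Axes as the scoop's.
- scoop_lip (a point): Middle of the mouth edge, on the upper face of the pan floor, 55 mm ahead of the pan's centre. Axes as the scoop's.
- scrap0: Sawn bronze ingot end, 30 x 22 x 12 mm, 70 g, loose in the scoop; origin at the centre of its underside.
- scrap1: Cast bronze button, a blunt disc 31 mm across and 13 mm high, 70 g, loose in the scoop; origin at the centre of its underside.
- scrap2: Sawn bronze ingot end, 30 x 22 x 12 mm, 70 g, loose in the scoop; origin at the centre of its underside.
- scrap3: Cast bronze button, a blunt disc 31 mm across and 13 mm high, 70 g, loose in the scoop; origin at the centre of its underside.
- drops: Bystander: amber dropper bottle, 32 mm across, 91 mm high; origin under its centre; left as found (moves less than 30 mm).
- block: Bystander: steel bench block, 65 x 65 x 20 mm; origin under its centre; left as found (moves less than 30 mm).
- hammer: Bystander: hammer, 220 mm long; origin in its middle on the bench; left as found (moves less than 30 mm).
- bowl: Bystander: small copper bowl, 84 mm across, 38 mm high; not the melting dish; left as found (moves less than 30 mm).
- jar: Bystander: flux jar, 56 mm across, 65 mm high; left as found (moves less than 30 mm).
- pliers: Bystander: pliers, 145 mm long, lying flat; left as found (moves less than 30 mm).
Things that resemble listed ones, but are neither listed nor needed, are in the scene too. What is meant by the dish is not yellow, and is the larger of those in its own colour.

How it is judged:
By the outcome, as a careful person would: the job done as asked, in the order asked, and still so for the second after the job is handed in, with the robot touching nothing.
It also fails if it takes over 70 s, if anything falls off the work surface, if the arm or the gripper's body presses on something with over 40 N, if the wrist force passes 120 N, or if a joint passes its speed limit or range.

## Robot

A 6-joint arm with a two-finger parallel gripper is mounted at the origin on the work surface. World frame = base frame: x ahead of the robot, y to its left, z up, the work surface at z = 0. Lengths are in m, angles in rad, forces in N, time in s.
With the tool pointing down it reaches from about 0.325 to 0.85 m from the base axis. Payload 4.4 kg.
Tool frame: the origin (TCP) lies between the finger pads; the fingertips stand arm.tcp_to_tips ahead of it and the grasp point (between the pads) lies 5 mm behind it (arm.tcp_to_tips is the distance from the TCP to the fingertips, in m); z points along the fingers, y is the line along which they close (so a half turn about z gives the same grasp; the last joint's range is limited). The gripper opens to 94 mm and grips with 3 to 60 N. Pads are 16 mm wide; open, the fingers measure 119 mm over their backs; the gripper's body (75 mm by 177 mm) begins 78 mm behind the grasp point.
Start: joints at [0.984, 0.207, 1.542, -0, 1.393, -0.15], TCP at [0.243, 0.521, 0.219] pointing down, gripper open.
Joint ranges: [-2.73, 2.73], [-0.86, 2.22], [0.23, 2.46], [-1.11, 4.25], [0.08, 2.63], [-2.82, 2.82]. Speed limits (rad/s): [2.79, 2.79, 3.14, 3.14, 3.14, 3.14].

## Interface

Orientations are given as a unit quaternion [x, y, z, w].
In Python, from bench import arm, read_camera gives the robot as it stands.
- The arm moves only by the tool jog_arm, never from a script. Its argument "deltas" is a list of rows, each a list of 3 entries, a list of its own where there are three numbers: the opening, from 0 (shut) to 1 (fully open), then the shift along the tool's x, y, z in m, then the turn, a rotation vector about the tool's x, y, z in rad. In form: [[hand, [tx, ty, tz], [rx, ry, rz]], ...]. A call has 1 to 20 rows; each row is the pose to reach, as a shift and turn from the pose commanded when the call began, along the tool's axes at that moment; what a row does not reach only later rows make up. A row lasts 1/12 s, in which the tool goes at most 41.7 mm and 7.16 degrees, less where a joint would pass 70% of its speed; a pose out of reach is approached as far as the arm can. A call with a gripper value outside its range is refused whole. The fingers move at their own pace and stop on an object; the grip force is fixed at half the most. Time passes only in rows, so rows that repeat a pose let the fingers close. It gives the time, the measured TCP pose, the force, the opening and the grip force at its end, in the units of the state.
- arm.state(): the state, without advancing time (a new reading comes with each control period).
- read_camera(name): name is "scene" or "top" or "wrist"; returns a dict with "color" (400x640x3 uint8, red, green, blue), "z_map" (400x640 float32, m along the optical axis (not along the pixel's ray), 0 where there is no reading), "fx", "fy", "cx", "cy" (pixels), "camera_from_world" (4x4, takes a point from world to camera coordinates). Camera axes: x right, y down, z forward; pixel columns grow to the right and rows downward; lengths in m; the calibration is good to about 2 mm. The wrist camera is an equidistant fisheye: a pixel r from the principal point sees the ray r / f radians off the axis. A picture is of the moment at which its call begins.
- arm.finish_job(): hands the job in; it is judged then, once.
The state is a dict: "t": time; "joint_positions": joint angles; "joint_vel": joint speeds; "joint_efforts": joint torques, N m; "position": TCP position; "tcp_rot": TCP orientation; "wrist_force": force on the tool from outside, world axes, zero at the start; "wrist_torque": the same for the moment, N m; "finger_gap": finger opening in m; "grasp_force": force on a finger pad.
Only numpy, scipy, OpenCV 4.12 (cv2) and the standard library are available. Lean on these libraries where they do the work, as an engineer would, in place of code of your own. Each camera call takes 0.05 s, during which the arm holds its last target. There are 200 camera calls.

## Working session

There is one attempt and no reset: what is moved stays moved. The work goes in short steps, Python scripts to look and compute and a tool call to move; the robot and the scene stay as the last step left them, time stands still between calls to the robot, and variables do not carry over. Pictures are saved under pics/ and viewed, at most 10 in all, crops included, and the job is handed in when it is done.

Besides the shell and the picture viewer there is one more tool, called after "Request:" as name([rows], argument=value, ...), one row to a line, values as JSON. jog_arm: Moves the arm, as the interface text tells. Its arguments: {"type":"object","properties":{"deltas":{"type":"array","items":{"type":"array"}}},"required":["deltas"]}

```bash
ls; mkdir -p pics; cat > h.py <<'E'
import numpy as np, cv2
from bench import arm, read_camera
from scipy.spatial.transform import Rotation as R
def pts(c):
    """world point per pixel (pinhole) from depth"""
    z=c["z_map"]; v,u=np.mgrid[:z.shape[0],:z.shape[1]]
    p=np.stack([(u-c["cx"])/c["fx"]*z,(v-c["cy"])/c["fy"]*z,z],-1)
    T=np.linalg.inv(c["camera_from_world"])
    w=p@T[:3,:3].T+T[:3,3]; w[z<=0]=np.nan
    return w
def save(n,im): cv2.imwrite(f"pics/{n}.png",cv2.cvtColor(im,cv2.COLOR_RGB2BGR))
E
python3 - <<'E'
from h import *
s=arm.state(); print({k:np.round(v,3) for k,v in s.items()}, arm.tcp_to_tips)
for n in ("top","scene"):
    c=read_camera(n); save(n,c["color"]); np.savez(n,**c)
    print(n,c["fx"],c["cx"],c["cy"],np.round(np.linalg.inv(c["camera_from_world"]),3).tolist())
E
```

```text
pics
{'t': np.float64(0.0), 'joint_positions': array([ 0.984,  0.207,  1.543, -0.   ,  1.394, -0.15 ]), 'joint_vel': array([-0.002, -0.001,  0.   ,  0.   ,  0.   , -0.   ]), 'joint_efforts': array([ 0.0000e+00, -3.7090e+01, -2.8141e+01,  7.0000e-02,  3.7000e-02,
       -0.0000e+00]), 'position': array([0.243, 0.52 , 0.218]), 'tcp_rot': array([ 0.217,  0.976, -0.001, -0.   ]), 'wrist_force': array([ 0.121, -0.819, -1.276]), 'wrist_torque': array([-0.009, -0.046,  0.02 ]), 'grasp_force': np.float64(0.0), 'finger_gap': np.float64(0.094)} 0.014
top 468.16025342805193 321.83532629541094 208.78175110212263 [[0.006, -0.994, 0.113, 0.39], [-1.0, -0.004, 0.011, -0.004], [-0.011, -0.114, -0.993, 1.338], [0.0, 0.0, 0.0, 1.0]]
scene 382.89493123420147 329.64631372475554 202.73643641194346 [[0.822, 0.492, -0.287, 0.842], [0.57, -0.7, 0.43, -0.443], [0.011, -0.517, -0.856, 0.992], [0.0, 0.0, 0.0, 1.0]]
```

View pics/top.png

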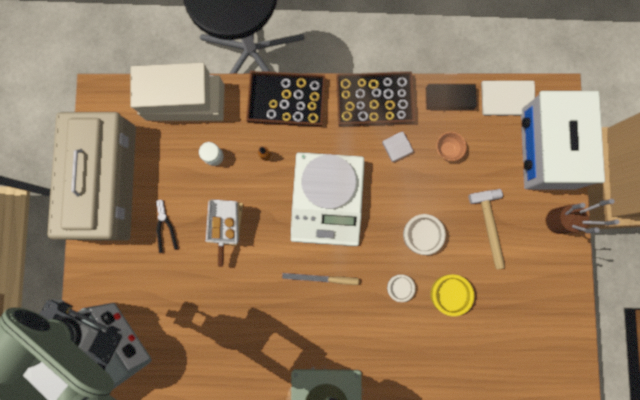

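View pics/scene.png

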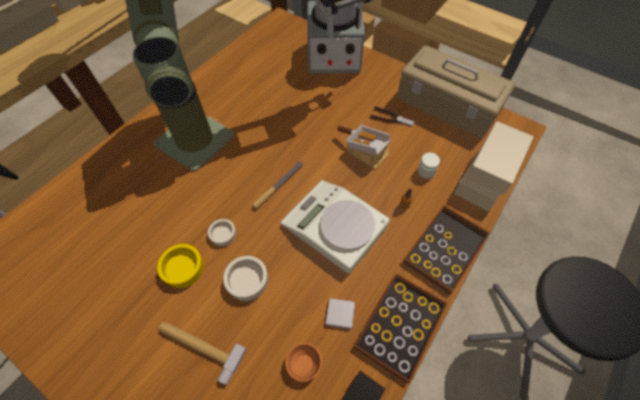

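Top view: candidates for the dish are the large white one (425,235), the small white one (401,288) and a yellow one (453,295). The large white one fits, since it is not yellow and is the larger of the two white dishes. The balance is at (328,198) with its pan at (329,181) and tare bar at (326,234). The scoop is at (223,222), handle towards the robot.

```bash
python3 - <<'E'
from h import *
c=dict(np.load("top.npz")); w=pts(c); im=c["color"]; hsv=cv2.cvtColor(im,cv2.COLOR_RGB2HSV)
a=cv2.resize(im[180:320,360:500],(400,400),interpolation=cv2.INTER_CUBIC)
b=cv2.resize(im[180:280,180:280],(400,400),interpolation=cv2.INTER_CUBIC)
save("crop1",np.hstack([b,a]))
def rep(n,m):
    p=w[m]; p=p[~np.isnan(p[:,0])]; print(n,len(p),"min",p.min(0).round(3),"max",p.max(0).round(3),"mean",p.mean(0).round(4))
    return p
def circ(p):
    A=np.c_[2*p[:,:2],np.ones(len(p))]; s=np.linalg.lstsq(A,(p[:,:2]**2).sum(1),rcond=None)[0]
    return s[:2].round(4), np.sqrt(s[2]+s[0]**2+s[1]**2).round(4)
v,u=np.mgrid[:400,:640]
def box(u0,u1,v0,v1): return (u>=u0)&(u<=u1)&(v>=v0)&(v<=v1)
z=w[...,2]
# dish rims
for n,bx in (("dish",(398,452,208,262)),("small",(382,420,270,306)),("yellow",(428,478,270,318))):
    m=box(*bx)&(z>0.008); p=rep(n,m)
    t=np.percentile(p[:,2],95); q=p[p[:,2]>t-0.006]; print(" ring",circ(q), t)
# pan : near z .074
m=box(288,370,145,215)&(z>0.066)&(z<0.085); p=rep("pan",m); 
cs=cv2.findContours(m.astype(np.uint8),cv2.RETR_EXTERNAL,cv2.CHAIN_APPROX_NONE)[0]; k=max(cs,key=cv2.contourArea)[:,0]
print(" circ",circ(w[k[:,1],k[:,0]]), np.median(p[:,2]))
# balance housing
m=box(280,375,140,255)&(z>0.012); p=rep("bal",m)
r=cv2.minAreaRect((p[:,:2]*1000).astype(np.float32)); print(r)
# scoop + rest
m=box(196,250,190,275)&(z>0.015); p=rep("scoop",m)
E
```

```text
dish 1142 min [ 0.393 -0.348  0.008] max [ 0.531 -0.216  0.047] mean [ 0.4708 -0.275   0.0229]
 ring (array([ 0.4704, -0.2718]), np.float64(0.0513)) 0.04345658463715917
small 357 min [ 0.273 -0.26   0.008] max [ 0.364 -0.158  0.035] mean [ 0.3219 -0.2087  0.019 ]
 ring (array([ 0.3221, -0.207 ]), np.float64(0.0338)) 0.030615861431493394
yellow 1243 min [ 0.244 -0.42   0.008] max [ 0.36 -0.29  0.05] mean [ 0.3037 -0.3487  0.0231]
 ring (array([ 0.305 , -0.3454]), np.float64(0.0512)) 0.04372255917670946
pan 2306 min [ 0.539 -0.08   0.066] max [0.688 0.068 0.083] mean [ 0.6115 -0.005   0.0748]
 circ (array([ 0.6119, -0.0049]), np.float64(0.0734)) 0.07478349763311287
bal 6054 min [ 0.439 -0.104  0.012] max [0.698 0.098 0.083] mean [ 0.5649 -0.0023  0.0573]
((568.31689453125, -2.0302047729492188), (190.8018035888672, 248.79010009765625), 86.42680358886719)
scoop 1520 min [0.378 0.239 0.015] max [0.561 0.33  0.1  ] mean [0.4915 0.283  0.0621]
```

View pics/crop1.png

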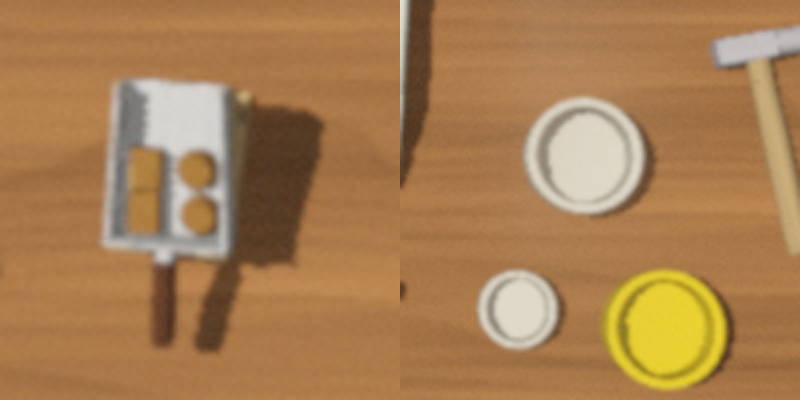

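The crop shows the scoop with its four pieces, two ingots on the left and two buttons on the right, mouth up. The large white dish at crop (585,155), top pixel (425,235), is clearly the bigger of the two white dishes, so it is the one meant. Next I measure the scoop, the tare bar and the yaws.

```bash
python3 - <<'E'
from h import *
c=dict(np.load("top.npz")); w=pts(c); im=c["color"].astype(int); hsv=cv2.cvtColor(c["color"],cv2.COLOR_RGB2HSV)
v,u=np.mgrid[:400,:640]; z=w[...,2]
def box(u0,u1,v0,v1): return (u>=u0)&(u<=u1)&(v>=v0)&(v<=v1)
def comps(n,m):
    k,l,st,ce=cv2.connectedComponentsWithStats(m.astype(np.uint8))
    for i in range(1,k):
        if st[i,4]>12:
            p=w[l==i]; p=p[~np.isnan(p[:,0])]; r=cv2.minAreaRect((p[:,:2]*1000).astype(np.float32))
            print(n,st[i,4],ce[i].round(1),p.mean(0).round(4),"rect",np.round(r[0],1),np.round(r[1],1),round(r[2],1),"z",np.percentile(p[:,2],[5,50,95]).round(3))
g=hsv[...,2]
comps("tare",box(295,362,222,244)&(g<170)&(z>0.01))
comps("display",box(295,362,205,228)&(g<150)&(z>0.01))
comps("handle",box(212,232,243,270)&(z>0.025))
comps("scrap",box(205,242,200,244)&(hsv[...,1]>110)&(hsv[...,0]<25)&(z>0.04)&(g>100))
# scoop shell: bright/low saturation
m=box(200,246,195,248)&(hsv[...,1]<70)&(z>0.04); comps("shell",m)
# upper mouth floor edge and back wall
p=w[m]
for a in np.arange(0.45,0.57,0.01):
    q=p[(p[:,0]>=a)&(p[:,0]<a+.01)]
    if len(q): print(a.round(2),len(q),"y",q[:,1].min().round(3),q[:,1].max().round(3),"mid",q[:,1].mean().round(4),"z",q[:,2].min().round(3),q[:,2].max().round(3))
# balance side yaw
m=box(280,375,140,255)&(z>0.03)&(z<0.062); p=w[m]
xs=np.arange(0.47,0.68,0.01); L=[];Rr=[]
for a in xs:
    q=p[(p[:,0]>=a)&(p[:,0]<a+.01)]; L.append(np.percentile(q[:,1],98)); Rr.append(np.percentile(q[:,1],2))
print("yaw L,R deg",np.degrees(np.arctan(np.polyfit(xs,L,1)[0])),np.degrees(np.arctan(np.polyfit(xs,Rr,1)[0])), "mid at .57",(np.polyval(np.polyfit(xs,L,1),.57)+np.polyval(np.polyfit(xs,Rr,1),.57))/2)
E
```

```text
tare 111 [340.5 223.1] [ 0.498  -0.041   0.0458] rect [497.  -35.4] [ 8.6 96.9] 0.1 z [0.041 0.046 0.051]
tare 142 [325.3 233.7] [0.4689 0.001  0.0393] rect [469.4   1.4] [50.7 21.3] 85.8 z [0.03  0.04  0.045]
display 305 [338.8 219.8] [ 0.507  -0.0361  0.0495] rect [507.  -36.4] [94.6 25.7] 86.6 z [0.043 0.05  0.056]
handle 152 [220.9 253.9] [0.4112 0.2864 0.0535] rect [413.7 286.1] [29.2 72.5] 67.1 z [0.039 0.054 0.066]
scrap 157 [215.8 227.4] [0.4834 0.3008 0.0612] rect [484.  301.4] [20.7 54.7] 84.6 z [0.051 0.061 0.071]
scrap 55 [228.8 222.1] [0.4975 0.2639 0.0686] rect [497.3 263.6] [21.1 21.4] 21.8 z [0.064 0.069 0.072]
scrap 58 [229.7 233.3] [0.4675 0.2628 0.0586] rect [466.9 262.5] [19.8 21.9] 50.7 z [0.053 0.059 0.064]
shell 985 [222.1 219.9] [0.5038 0.2833 0.0647] rect [495.4 281.5] [ 85.9 125.5] 83.3 z [0.044 0.065 0.085]
0.45 69 y 0.244 0.327 mid 0.2887 z 0.04 0.069
0.46 52 y 0.244 0.326 mid 0.2882 z 0.04 0.072
0.47 66 y 0.244 0.326 mid 0.2869 z 0.042 0.077
0.48 68 y 0.244 0.322 mid 0.2815 z 0.044 0.08
0.49 52 y 0.243 0.321 mid 0.2855 z 0.046 0.084
0.5 56 y 0.244 0.32 mid 0.283 z 0.053 0.091
0.51 97 y 0.243 0.321 mid 0.2826 z 0.055 0.092
0.52 109 y 0.243 0.318 mid 0.2812 z 0.059 0.097
0.53 121 y 0.242 0.317 mid 0.2819 z 0.062 0.097
0.54 116 y 0.242 0.317 mid 0.2814 z 0.063 0.1
0.55 69 y 0.243 0.314 mid 0.2844 z 0.068 0.095
yaw L,R deg -2.778055592946972 -4.1497657262238645 mid at .57 -0.0026166250682559886
```

```bash
cat >> h.py <<'E'
def rot(psi,tau=0):
    """tool y horizontal at heading psi deg; tool z down, tilted tau deg towards heading psi-90"""
    p,t=np.radians([psi,tau]); y=np.array([np.cos(p),np.sin(p),0]); h=np.array([np.sin(p),-np.cos(p),0])
    z=np.sin(t)*h-np.cos(t)*np.array([0,0,1.]); return np.c_[np.cross(y,z),y,z]
def goal(pos,psi,tau=0,s=None):
    """shift and turn, tool axes, from the present pose"""
    s=s or arm.state(); R0=R.from_quat(s["tcp_rot"])
    return R0.inv().apply(np.array(pos)-s["position"]).round(4), (R0.inv()*R.from_matrix(rot(psi,tau))).as_rotvec().round(3)
E
python3 - <<'E'
from h import *
r=np.array([np.cos(np.radians(-30)),np.sin(np.radians(-30))]); q=np.array([.4705,-.272])-.051*r; print(q)
print(goal([*q,.15],-30))
E
```

```text
[ 0.4263327 -0.2465   ]
(array([-0.4907, -0.6171,  0.0695]), array([-2.000e-03,  1.000e-03,  1.658e+00]))
```

Request:
jog_arm([
  [0.4,[-0.491,-0.617,0.02],[0,0,1.658]],
  [0.4,[-0.491,-0.617,0.02],[0,0,1.658]],
  [0.4,[-0.491,-0.617,0.02],[0,0,1.658]],
  [0.4,[-0.491,-0.617,0.02],[0,0,1.658]],
  [0.4,[-0.491,-0.617,0.02],[0,0,1.658]],
  [0.4,[-0.491,-0.617,0.02],[0,0,1.658]],
  [0.4,[-0.491,-0.617,0.02],[0,0,1.658]],
  [0.4,[-0.491,-0.617,0.02],[0,0,1.658]],
  [0.4,[-0.491,-0.617,0.02],[0,0,1.658]],
  [0.4,[-0.491,-0.617,0.02],[0,0,1.658]],
  [0.4,[-0.491,-0.617,0.02],[0,0,1.658]],
  [0.4,[-0.491,-0.617,0.02],[0,0,1.658]],
  [0.4,[-0.491,-0.617,0.02],[0,0,1.658]],
  [0.4,[-0.491,-0.617,0.02],[0,0,1.658]],
  [0.4,[-0.491,-0.617,0.02],[0,0,1.658]],
  [0.4,[-0.491,-0.617,0.07],[0,0,1.658]],
  [0.4,[-0.491,-0.617,0.07],[0,0,1.658]],
  [0.4,[-0.491,-0.617,0.07],[0,0,1.658]],
  [0.4,[-0.491,-0.617,0.07],[0,0,1.658]],
  [0.4,[-0.491,-0.617,0.07],[0,0,1.658]],
])

```text
t: 1.77
position: [0.4266, -0.2504, 0.1467]
tcp_rot: [0.867, 0.498, -0.001, -0.001]
wrist_force: [-0.3, -0.6, 0.3]
finger_gap: 0.0376
grasp_force: 0.0
```

```bash
python3 - <<'E'
from h import *
s=arm.state(); print(s["t"],s["position"],s["joint_positions"].round(2),s["finger_gap"],s["wrist_force"])
print(goal([.4263,-.2465,.15],-30))
print(goal([.4263,-.2465,.028],-30))
E
```

```text
1.7667 [ 0.4266101  -0.25044721  0.14669921] [-0.7   0.11  1.81 -0.    1.22 -0.18] 0.037637986854911626 [-0.32961845 -0.61361086  0.26767765]
(array([ 0.0032, -0.0023, -0.0033]), array([-0.002,  0.001, -0.005]))
(array([ 0.0034, -0.002 ,  0.1187]), array([-0.002,  0.001, -0.005]))
```

Request:
jog_arm([
  [0.4,[0.003,-0.002,0.03],[0,0,0]],
  [0.4,[0.003,-0.002,0.06],[0,0,0]],
  [0.4,[0.003,-0.002,0.085],[0,0,0]],
  [0.4,[0.003,-0.002,0.105],[0,0,0]],
  [0.4,[0.003,-0.002,0.118],[0,0,0]],
  [0.4,[0.003,-0.002,0.118],[0,0,0]],
  [0.4,[0.003,-0.002,0.118],[0,0,0]],
  [0.4,[0.003,-0.002,0.118],[0,0,0]],
])

```text
t: 2.43
position: [0.4275, -0.2424, 0.0323]
tcp_rot: [0.866, 0.5, 0.0, 0.001]
wrist_force: [0.9, 0.1, 0.1]
finger_gap: 0.0375
grasp_force: 0.0
```

```bash
python3 - <<'E'
from h import *
s=arm.state(); print(s["position"],s["wrist_force"].round(1),s["finger_gap"])
c=read_camera("wrist"); save("w1",c["color"])
E
```

```text
[ 0.42751676 -0.2423638   0.03233023] [0.9 0.1 0.1] 0.03752430009262033
```

View pics/w1.png

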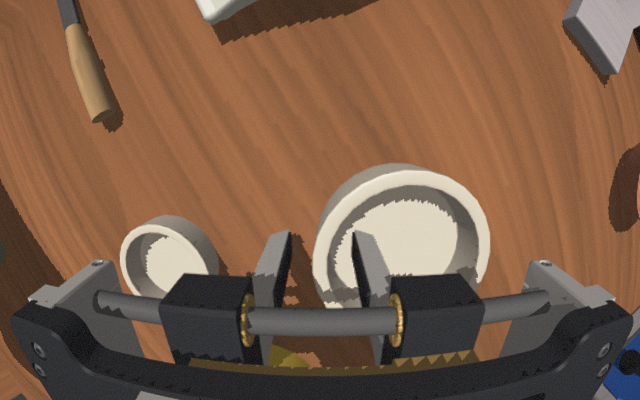

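The wrist view shows the fingers straddling the dish's near wall: the left finger (275,270) is outside and the right finger (365,260) inside. I correct by 4 mm, close, then lift.

Request:
jog_arm([
  [0.4,[-0.004,0.001,0.002],[0,0,0]],
  [0.4,[-0.004,0.001,0.004],[0,0,0]],
  [0.4,[-0.004,0.001,0.004],[0,0,0]],
  [0.05,[-0.004,0.001,0.004],[0,0,0]],
  [0.05,[-0.004,0.001,0.004],[0,0,0]],
  [0.05,[-0.004,0.001,0.004],[0,0,0]],
  [0.05,[-0.004,0.001,0.004],[0,0,0]],
  [0.05,[-0.004,0.001,0.004],[0,0,0]],
  [0.05,[-0.004,0.001,0.004],[0,0,0]],
  [0.05,[-0.004,0.001,0.004],[0,0,0]],
  [0.05,[-0.004,0.001,0.004],[0,0,0]],
])

```text
t: 3.4
position: [0.4258, -0.2457, 0.0276]
tcp_rot: [0.866, 0.5, 0.0, -0.0]
wrist_force: [-0.0, 3.5, 3.5]
finger_gap: 0.0108
grasp_force: 29.2
```

Request:
jog_arm([
  [0.05,[0,0,-0.01],[0,0,0]],
  [0.05,[0,0,-0.025],[0,0,0]],
  [0.05,[0,0,-0.05],[0,0,0]],
  [0.05,[0,0,-0.075],[0,0,0]],
  [0.05,[0,0,-0.1],[0,0,0]],
  [0.05,[0,0,-0.12],[0,0,0]],
  [0.05,[0,0,-0.12],[0,0,0]],
  [0.05,[0,0,-0.12],[0,0,0]],
  [0.05,[0,0,-0.12],[0,0,0]],
])

```text
t: 4.15
position: [0.4245, -0.2454, 0.1458]
tcp_rot: [0.866, 0.5, -0.001, -0.002]
wrist_force: [0.2, 0.5, -3.8]
finger_gap: 0.01
grasp_force: 30.6
```

```bash
python3 - <<'E'
from h import *
s=arm.state(); print(s["position"],s["wrist_force"].round(1),s["finger_gap"],s["grasp_force"],s["wrist_torque"].round(2))
c=read_camera("top"); w=pts(c); p=w[205:275,395:470].reshape(-1,3); p=p[(p[:,2]>.08)&(p[:,2]<.18)]
print(np.percentile(p[:,2],[2,25,50,75,98]).round(3))
save("lift",cv2.resize(c["color"][170:290,360:500],(700,600)))
# dish plane: white pixels
hsv=cv2.cvtColor(c["color"],cv2.COLOR_RGB2HSV); m=(hsv[...,1]<60)&(hsv[...,2]>140)&(w[...,2]>.085)&(w[...,2]<.18)
m[:200]=0;m[290:]=0;m[:,:380]=0;m[:,480:]=0
q=w[m]; q=q[q[:,2]>np.percentile(q[:,2],80)-.02]; A=np.c_[q[:,:2],np.ones(len(q))]; print(len(q),q.mean(0),np.linalg.lstsq(A,q[:,2],rcond=None)[0])
print(goal([.561,-.005,.16],0))
E
```

```text
[ 0.42448622 -0.24535563  0.14578669] [ 0.2  0.5 -3.8] 0.01002403680565867 30.558190445881337 [ 0.04  0.24 -0.  ]
[0.12  0.125 0.129 0.155 0.161]
180 [ 0.48547549 -0.23543127  0.15449466] [0.01642512 0.08696671 0.16699535]
(array([ 0.2763, -0.0018, -0.0146]), array([-0.004, -0.002, -0.524]))
```

View pics/lift.png

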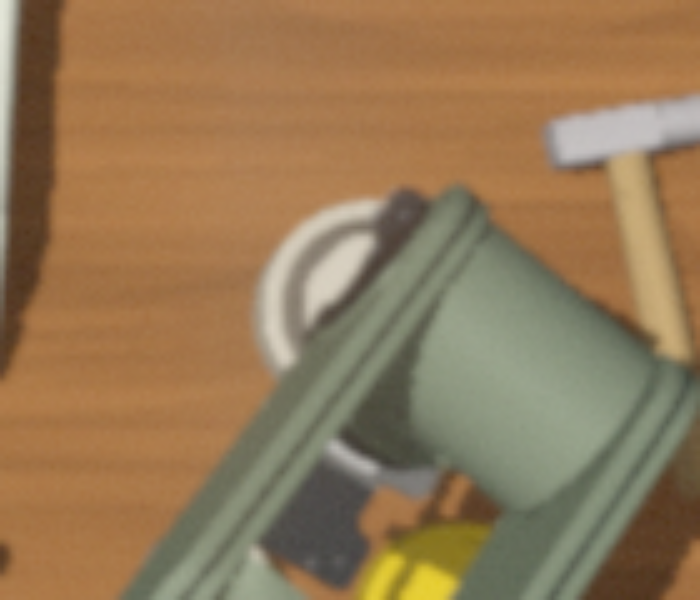

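The dish is in the hand and close to level, with its floor at z≈0.127 as expected. Now I carry it over the pan.

Request:
jog_arm([
  [0.05,[0.02,0,-0.005],[0,0,-0.05]],
  [0.05,[0.05,0,-0.01],[0,0,-0.1]],
  [0.05,[0.08,-0.001,-0.012],[0,0,-0.16]],
  [0.05,[0.11,-0.001,-0.014],[0,0,-0.22]],
  [0.05,[0.14,-0.001,-0.014],[0,0,-0.28]],
  [0.05,[0.17,-0.002,-0.014],[0,0,-0.34]],
  [0.05,[0.2,-0.002,-0.014],[0,0,-0.4]],
  [0.05,[0.23,-0.002,-0.014],[0,0,-0.45]],
  [0.05,[0.255,-0.002,-0.014],[0,0,-0.5]],
  [0.05,[0.27,-0.002,-0.014],[0,0,-0.52]],
  [0.05,[0.276,-0.002,-0.014],[0,0,-0.524]],
  [0.05,[0.276,-0.002,-0.014],[0,0,-0.524]],
  [0.05,[0.276,-0.002,-0.014],[0,0,-0.524]],
  [0.05,[0.276,-0.002,-0.014],[0,0,-0.524]],
  [0.05,[0.276,-0.002,-0.014],[0,0,-0.524]],
])

```text
t: 5.45
position: [0.5615, -0.0073, 0.161]
tcp_rot: [0.708, 0.706, -0.0, -0.0]
wrist_force: [0.3, -0.3, -3.2]
finger_gap: 0.0096
grasp_force: 30.8
```

```bash
python3 - <<'E'
from h import *
s=arm.state(); print(s["position"],s["wrist_force"].round(1),s["finger_gap"],s["grasp_force"])
print(goal([.561,-.005,.106],0))
# scene view: dish rim in hand -> plane fit and centre
c=read_camera("scene"); save("hold",c["color"]); w=pts(c); hsv=cv2.cvtColor(c["color"],cv2.COLOR_RGB2HSV)
m=(hsv[...,1]<60)&(hsv[...,2]>110)&(w[...,2]>.12)&(w[...,2]<.185)&(abs(w[...,0]-.61)<.07)&(abs(w[...,1])<.07)
p=w[m]; print(len(p),p.min(0),p.max(0),np.percentile(p[:,2],[5,50,95]))
save("holdc",cv2.resize(c["color"][120:270,250:430],(720,600)))
E
```

```text
[ 0.56146279 -0.00727415  0.16104116] [ 0.3 -0.3 -3.2] 0.009630365644862282 30.800270028412342
(array([ 0.0023, -0.0004,  0.055 ]), array([-0.001,  0.   , -0.002]))
1206 [ 0.54227624 -0.06805916  0.12860092] [0.66682458 0.04083295 0.18474844] [0.13614247 0.14148738 0.17211033]
```

View pics/holdc.png

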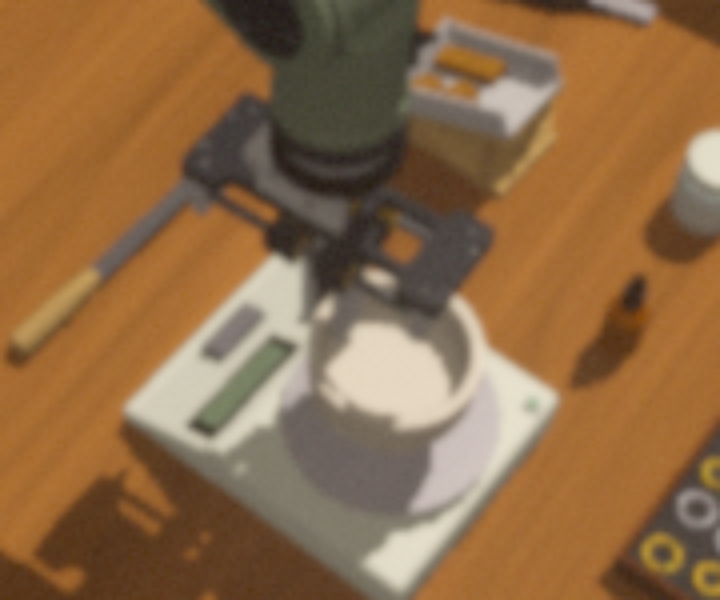

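The crop shows the dish level in the hand at (400,370), above the pan's middle. I lower it.

Request:
jog_arm([
  [0.05,[0.002,0,0.015],[0,0,0]],
  [0.05,[0.002,0,0.03],[0,0,0]],
  [0.05,[0.002,0,0.042],[0,0,0]],
  [0.05,[0.002,0,0.05],[0,0,0]],
  [0.05,[0.002,0,0.054],[0,0,0]],
  [0.05,[0.002,0,0.056],[0,0,0]],
  [0.05,[0.002,0,0.057],[0,0,0]],
  [0.05,[0.002,0,0.057],[0,0,0]],
  [0.05,[0.002,0,0.057],[0,0,0]],
])

```text
t: 6.25
position: [0.5629, -0.0043, 0.1054]
tcp_rot: [0.707, 0.707, 0.001, 0.001]
wrist_force: [-1.5, -1.6, -1.1]
finger_gap: 0.0098
grasp_force: 30.8
```

Request:
jog_arm([
  [0.05,[0,0,0],[0,0,0]],
  [0.05,[0,0,0],[0,0,0]],
  [0.05,[0,0,0.001],[0,0,0]],
  [0.05,[0,0,0.001],[0,0,0]],
])

```text
t: 6.58
position: [0.5627, -0.0042, 0.1039]
tcp_rot: [0.707, 0.707, 0.0, 0.001]
wrist_force: [-2.4, 0.7, 0.8]
finger_gap: 0.0102
grasp_force: 30.8
```

Request:
jog_arm([
  [0.05,[0,0,0.001],[0,0,0]],
  [0.05,[0,0,0.001],[0,0,0]],
  [0.05,[0,0,0.001],[0,0,0]],
])

```text
t: 6.83
position: [0.5625, -0.0042, 0.1029]
tcp_rot: [0.707, 0.707, 0.0, 0.0]
wrist_force: [-2.6, 0.1, 2.6]
finger_gap: 0.0102
grasp_force: 30.9
```

Request:
jog_arm([
  [0.15,[0,0,0],[0,0,0]],
  [0.25,[0,0,0],[0,0,0]],
  [0.35,[0,0,0],[0,0,0]],
  [0.35,[0,0,0],[0,0,0]],
  [0.35,[0,0,-0.002],[0,0,0]],
  [0.35,[0,0,-0.01],[0,0,0]],
  [0.35,[0,0,-0.03],[0,0,0]],
  [0.35,[0,0,-0.06],[0,0,0]],
  [0.0,[0,0,-0.09],[0,0,0]],
  [0.0,[0,0.0,-0.1],[0,0,0]],
  [0.0,[0,-0.04,-0.1],[0,0,0]],
  [0.0,[0,-0.08,-0.1],[0,0,0]],
  [0.0,[0,-0.1,-0.1],[0,0,0]],
  [0.0,[0,-0.1,-0.1],[0,0,0]],
  [0.0,[0,-0.1,-0.1],[0,0,0]],
])

```text
t: 8.08
position: [0.4618, -0.0041, 0.2025]
tcp_rot: [0.707, 0.707, 0.0, 0.0]
wrist_force: [1.2, -0.1, -0.9]
finger_gap: 0.0005
grasp_force: 0.0
```

```bash
python3 - <<'E'
from h import *
s=arm.state(); print(s["t"],s["position"],s["wrist_force"].round(1),s["finger_gap"])
for n in ("scene","top"):
    c=read_camera(n); w=pts(c); m=(w[...,2]>.107)&(w[...,2]<.125)&(abs(w[...,0]-.61)<.075)&(abs(w[...,1])<.075)
    hsv=cv2.cvtColor(c["color"],cv2.COLOR_RGB2HSV); m&=(hsv[...,1]<70)&(hsv[...,2]>110)
    p=w[m]; A=np.c_[2*p[:,:2],np.ones(len(p))]; k=np.linalg.lstsq(A,(p[:,:2]**2).sum(1),rcond=None)[0]
    A=np.c_[p[:,:2]-[.61,0],np.ones(len(p))]
    print(n,len(p),k[:2],np.sqrt(k[2]+k[0]**2+k[1]**2),np.linalg.lstsq(A,p[:,2],rcond=None)[0])
t=[.469,.001,.040]; n=-rot(-93.5+180,0)[:,2]
# approach point: tool z vertical, tips closed
print(goal([.469,.001,.075],90-3.5))
E
```

```text
8.0833 [ 0.46175123 -0.00412314  0.20246638] [ 1.2 -0.1 -0.9] 0.00047776287220456016
scene 427 [ 0.61160694 -0.0100369 ] 0.05132764549263883 [ 0.00207973 -0.00353792  0.11234501]
top 311 [ 0.61313904 -0.00725694] 0.05117445337936041 [-0.00932814 -0.00584574  0.11382467]
(array([0.0054, 0.0055, 0.1279]), array([ 1.00e-03,  2.00e-03, -1.51e+00]))
```

The dish stands level at (0.612, -0.007), and the pan's centre is (0.612, -0.005). Now the tare bar.

```bash
python3 - <<'E'
from h import *
M=rot(86.5,23); t=np.array([.469,.001,.040]); print(M[:,2])
print(goal(t-M[:,2]*(.014+.05),86.5,23))
E
```

```text
[ 0.39000234 -0.02385356 -0.92050485]
(array([ 0.0069, -0.0194,  0.1039]), array([-0.302, -0.32 , -1.488]))
```

Request:
jog_arm([
  [0,[0.007,-0.019,0.02],[-0.302,-0.32,-1.488]],
  [0,[0.007,-0.019,0.02],[-0.302,-0.32,-1.488]],
  [0,[0.007,-0.019,0.02],[-0.302,-0.32,-1.488]],
  [0,[0.007,-0.019,0.02],[-0.302,-0.32,-1.488]],
  [0,[0.007,-0.019,0.02],[-0.302,-0.32,-1.488]],
  [0,[0.007,-0.019,0.02],[-0.302,-0.32,-1.488]],
  [0,[0.007,-0.019,0.02],[-0.302,-0.32,-1.488]],
  [0,[0.007,-0.019,0.02],[-0.302,-0.32,-1.488]],
  [0,[0.007,-0.019,0.02],[-0.302,-0.32,-1.488]],
  [0,[0.007,-0.019,0.02],[-0.302,-0.32,-1.488]],
  [0,[0.007,-0.019,0.02],[-0.302,-0.32,-1.488]],
  [0,[0.007,-0.019,0.05],[-0.302,-0.32,-1.488]],
  [0,[0.007,-0.019,0.08],[-0.302,-0.32,-1.488]],
  [0,[0.007,-0.019,0.104],[-0.302,-0.32,-1.488]],
  [0,[0.007,-0.019,0.104],[-0.302,-0.32,-1.488]],
  [0,[0.007,-0.019,0.104],[-0.302,-0.32,-1.488]],
  [0,[0.007,-0.019,0.104],[-0.302,-0.32,-1.488]],
])

```text
t: 9.6
position: [0.4451, 0.0025, 0.1001]
tcp_rot: [0.03, 0.979, -0.006, 0.2]
wrist_force: [0.9, -0.9, 0.1]
finger_gap: 0.0004
grasp_force: 0.0
```

```bash
python3 - <<'E'
from h import *
M=rot(86.5,23); t=np.array([.469,.001,.040]); s=arm.state()
print(s["t"],s["position"],s["joint_positions"].round(2),s["wrist_force"].round(1))
for d in (.05,.003,-.004): print(goal(t-M[:,2]*(.014+d),86.5,23))
E
```

```text
9.6 [0.44513369 0.00245016 0.10007412] [-0.24 -0.18  2.27  0.12  0.66 -1.83] [ 0.9 -0.9  0.1]
(array([0.0015, 0.    , 0.0006]), array([0.   , 0.001, 0.   ]))
(array([ 0.0015, -0.    ,  0.0476]), array([0.   , 0.001, 0.   ]))
(array([ 0.0015, -0.    ,  0.0546]), array([0.   , 0.001, 0.   ]))
```

Request:
jog_arm([
  [0,[0.001,0,0.025],[0,0,0]],
  [0,[0.001,0,0.04],[0,0,0]],
  [0,[0.001,0,0.045],[0,0,0]],
  [0,[0.001,0,0.047],[0,0,0]],
  [0,[0.001,0,0.048],[0,0,0]],
  [0,[0.001,0,0.049],[0,0,0]],
  [0,[0.001,0,0.05],[0,0,0]],
  [0,[0.001,0,0.05],[0,0,0]],
])

```text
t: 10.27
position: [0.4622, 0.0017, 0.0527]
tcp_rot: [0.03, 0.979, -0.006, 0.199]
wrist_force: [-0.8, 0.7, -0.2]
finger_gap: 0.0006
grasp_force: 0.0
```

Request:
jog_arm([
  [0,[0,0,0.001],[0,0,0]],
  [0,[0,0,0.002],[0,0,0]],
  [0,[0,0,0.002],[0,0,0]],
  [0,[0,0,0.002],[0,0,0]],
])

```text
t: 10.6
position: [0.463, 0.0016, 0.0507]
tcp_rot: [0.03, 0.979, -0.006, 0.199]
wrist_force: [0.2, 0.2, 2.8]
finger_gap: 0.0002
grasp_force: 1.2
```

Request:
jog_arm([
  [0,[0,0,0.001],[0,0,0]],
  [0,[0,0,0.002],[0,0,0]],
  [0,[0,0,0.0025],[0,0,0]],
  [0,[0,0,0.0025],[0,0,0]],
  [0,[0,0,0.0025],[0,0,0]],
])

```text
t: 11.02
position: [0.464, 0.0015, 0.0482]
tcp_rot: [0.03, 0.98, -0.006, 0.199]
wrist_force: [0.7, 0.7, 3.9]
finger_gap: 0.0004
grasp_force: 2.0
```

Request:
jog_arm([
  [0,[0,0,0.001],[0,0,0]],
  [0,[0,0,0.001],[0,0,0]],
  [0,[0,0,0.001],[0,0,0]],
])

```text
t: 11.27
position: [0.4644, 0.0015, 0.0473]
tcp_rot: [0.03, 0.98, -0.006, 0.199]
wrist_force: [0.4, 1.0, 4.9]
finger_gap: 0.0006
grasp_force: 2.3
```

```bash
python3 - <<'E'
from h import *
s=arm.state(); print(s["position"],s["wrist_force"].round(1))
for n in ("scene","top"):
    c=read_camera(n); save("t"+n,c["color"])
    print(n)
c=read_camera("top"); 
save("tare",np.hstack([cv2.resize(c["color"][205:250,290:365],(400,240),interpolation=cv2.INTER_CUBIC),cv2.resize(np.load("top.npz")["color"][205:250,290:365],(400,240),interpolation=cv2.INTER_CUBIC)]))
E
```

```text
[0.46440495 0.00148157 0.04732943] [0.4 1.  4.9]
scene
top
```

Full press at 4.9 N, about 5.9 mm of travel, so the balance is tared. I retract and refine the handle pose.

Request:
jog_arm([
  [0,[0,0,-0.01],[0,0,0]],
  [0,[0,0,-0.04],[0,0,0]],
  [0.4,[0,0,-0.08],[0,0,0]],
  [0.4,[0,0,-0.12],[0,0,0]],
  [0.4,[0,0,-0.15],[0,0,0]],
  [0.4,[0,0,-0.15],[0,0,0]],
])

```text
t: 11.92
position: [0.4073, 0.0044, 0.191]
tcp_rot: [0.03, 0.979, -0.007, 0.204]
wrist_force: [2.2, -0.4, 0.5]
finger_gap: 0.0237
grasp_force: 0.0
```

```bash
python3 - <<'E'
from h import *
c=dict(np.load("top.npz")); T=np.linalg.inv(c["camera_from_world"])
def cast(uv,z):
    d=np.c_[(uv[:,0]-c["cx"])/c["fx"],(uv[:,1]-c["cy"])/c["fy"],np.ones(len(uv))]@T[:3,:3].T
    return T[:3,3]+d*((z-T[2,3])/d[:,2])[:,None]
hsv=cv2.cvtColor(c["color"],cv2.COLOR_RGB2HSV); w=pts(c)
sub=hsv[240:270,210:234]; m=np.zeros((400,640),bool)
m[246:268,212:232]=(hsv[246:268,212:232,2]<120)&(w[246:268,212:232,2]>.03)
for v in range(246,268):
    u=np.where(m[v])[0]
    if len(u)>1: print(v,u.min(),u.max(),cast(np.array([[u.mean(),v]]),.0535)[0].round(4))
v,u=np.where(m); P=cast(np.c_[u,v].astype(float),.0535); print("mean",P.mean(0),"fit",np.degrees(np.arctan(np.polyfit(P[:,0],P[:,1],1)[0])))
E
```

```text
246 222 223 [0.433  0.2827 0.0535]
247 219 223 [0.4302 0.2867 0.0535]
248 219 223 [0.4275 0.2866 0.0535]
249 219 223 [0.4247 0.2865 0.0535]
250 219 223 [0.422  0.2865 0.0535]
251 219 223 [0.4193 0.2864 0.0535]
252 219 223 [0.4165 0.2863 0.0535]
253 219 223 [0.4138 0.2862 0.0535]
254 219 223 [0.4111 0.2861 0.0535]
255 219 223 [0.4084 0.2861 0.0535]
256 219 223 [0.4057 0.286  0.0535]
257 219 223 [0.4029 0.2859 0.0535]
258 219 223 [0.4002 0.2858 0.0535]
259 219 223 [0.3975 0.2857 0.0535]
260 219 223 [0.3948 0.2856 0.0535]
261 219 223 [0.3921 0.2856 0.0535]
262 219 223 [0.3893 0.2855 0.0535]
263 219 223 [0.3866 0.2854 0.0535]
264 219 222 [0.3839 0.2867 0.0535]
265 219 222 [0.3812 0.2866 0.0535]
mean [0.40673129 0.28603541 0.0535    ] fit 0.41570154294654094
```

```bash
python3 - <<'E'
from h import *
M=rot(86.5,30); g=np.array([.417,.2865,.0493]); s=arm.state()
print(s["position"],s["joint_positions"].round(2)); 
print(g-M[:,2]*.075, goal(g-M[:,2]*.075,86.5,30))
E
```

```text
[0.40726006 0.00435538 0.19096953] [-0.27 -0.47  2.25  0.1   0.96 -1.82]
[0.37956995 0.28878932 0.11425191] (array([0.0716, 0.2824, 0.0519]), array([-0.002, -0.113,  0.001]))
```

Request:
jog_arm([
  [0.4,[0.01,0.04,0],[0,-0.02,0]],
  [0.4,[0.02,0.08,0],[0,-0.04,0]],
  [0.4,[0.03,0.12,0.01],[0,-0.06,0]],
  [0.4,[0.04,0.16,0.02],[0,-0.08,0]],
  [0.4,[0.05,0.2,0.03],[0,-0.1,0]],
  [0.4,[0.06,0.24,0.04],[0,-0.113,0]],
  [0.4,[0.072,0.282,0.052],[0,-0.113,0]],
  [0.4,[0.072,0.282,0.052],[0,-0.113,0]],
  [0.4,[0.072,0.282,0.052],[0,-0.113,0]],
  [0.4,[0.072,0.282,0.052],[0,-0.113,0]],
  [0.4,[0.072,0.282,0.052],[0,-0.113,0]],
])

```text
t: 12.83
position: [0.3755, 0.2881, 0.1076]
tcp_rot: [0.029, 0.967, -0.009, 0.252]
wrist_force: [0.9, 0.3, 0.3]
finger_gap: 0.0377
grasp_force: 0.0
```

```bash
python3 - <<'E'
from h import *
M=rot(86.5,30); g=np.array([.417,.2865,.0493]); s=arm.state()
print(s["t"],s["position"],s["joint_positions"].round(2),s["wrist_force"].round(1)); 
print(goal(g+M[:,2]*.005,86.5,30))
c=read_camera("wrist"); save("w2",c["color"])
Tc=c["camera_from_world"]
def proj(p):
    q=Tc[:3,:3]@p+Tc[:3,3]; th=np.arctan2(np.hypot(q[0],q[1]),q[2]); ph=np.arctan2(q[1],q[0]); return (c["cx"]+c["fx"]*th*np.cos(ph),c["cy"]+c["fy"]*th*np.sin(ph))
print(np.round(proj(g),1),np.round(proj(s["position"]),1))
E
```

```text
12.8333 [0.3754957  0.2880736  0.10758438] [ 0.71 -0.04  2.16 -0.55  0.71 -0.44] [0.9 0.3 0.3]
(array([-0.0079,  0.0011,  0.0761]), array([-0.002, -0.014,  0.002]))
[322.3 225.3] [320.7 253.8]
```

View pics/w2.png

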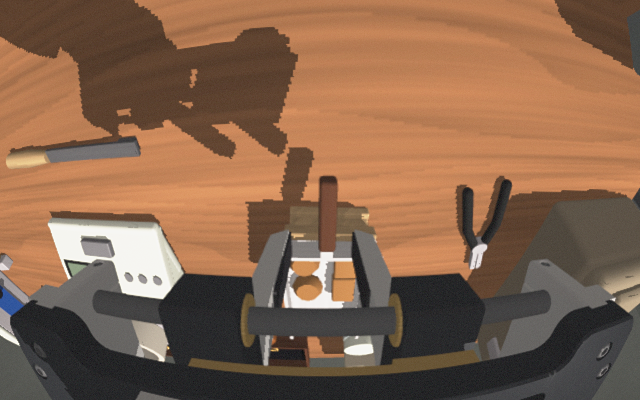

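The wrist view shows the handle at (328,178)–(328,250), in line with the tool but about 6 px, roughly 4 mm, to +y of the aim point (322,225). I correct for that and grip.

Request:
jog_arm([
  [0.4,[-0.007,0.005,0.02],[0,-0.014,0]],
  [0.4,[-0.007,0.005,0.045],[0,-0.014,0]],
  [0.4,[-0.007,0.005,0.065],[0,-0.014,0]],
  [0.4,[-0.007,0.005,0.075],[0,-0.014,0]],
  [0.4,[-0.007,0.005,0.076],[0,-0.014,0]],
  [0.4,[-0.007,0.005,0.076],[0,-0.014,0]],
  [0.4,[-0.007,0.005,0.076],[0,-0.014,0]],
])

```text
t: 13.47
position: [0.421, 0.291, 0.0478]
tcp_rot: [0.031, 0.965, -0.007, 0.261]
wrist_force: [0.5, -0.1, 0.1]
finger_gap: 0.0378
grasp_force: 0.0
```

```bash
python3 - <<'E'
from h import *
M=rot(86.5,30); g=np.array([.417,.2905,.0493]); s=arm.state()
print(s["t"],s["position"],s["joint_positions"].round(2),s["wrist_force"].round(1)); 
print(goal(g+M[:,2]*.005,86.5,30))
E
```

```text
13.4667 [0.42096137 0.29099337 0.04776434] [ 0.65  0.16  2.13 -0.69  0.54 -0.31] [ 0.5 -0.1  0.1]
(array([ 0.0026, -0.0007,  0.0017]), array([ 0.001,  0.005, -0.002]))
```

Request:
jog_arm([
  [0.4,[0.002,0,0.002],[0,0,0]],
  [0.0,[0.002,0,0.002],[0,0,0]],
  [0.0,[0.002,0,0.002],[0,0,0]],
  [0.0,[0.002,0,0.002],[0,0,0]],
  [0.0,[0.002,0,0.002],[0,0,0]],
  [0.0,[0.002,0,0.002],[0,0,0]],
  [0.0,[0.002,0,0.002],[0,0,0]],
  [0.0,[0.002,0,0.002],[0,0,0]],
])

```text
t: 14.13
position: [0.4192, 0.2915, 0.0439]
tcp_rot: [0.029, 0.965, -0.008, 0.26]
wrist_force: [-3.6, -2.4, 5.9]
finger_gap: 0.0139
grasp_force: 29.9
```

```bash
python3 - <<'E'
from h import *
s=arm.state(); np.savez("grip",p=s["position"],q=s["tcp_rot"]); print(s["position"],s["tcp_rot"],s["finger_gap"],s["wrist_force"].round(1),s["wrist_torque"].round(2))
R0=R.from_quat(s["tcp_rot"]); print("up 1 in tool:",R0.inv().apply([0,0,1]).round(3), "x:",R0.inv().apply([1,0,0]).round(3),"y:",R0.inv().apply([0,1,0]).round(3))
E
```

```text
[0.41917599 0.29148594 0.04388488] [ 0.02943847  0.96509601 -0.00817303  0.26010819] 0.013911106351329612 [-3.6 -2.4  5.9] [-0.48  0.32 -0.33]
up 1 in tool: [-0.503 -0.    -0.865] x: [-0.863  0.061  0.502] y: [ 0.053  0.998 -0.031]
```

Request:
jog_arm([
  [0,[-0.003,0,-0.005],[0,0,0]],
  [0,[-0.008,0,-0.013],[0,0,0]],
  [0,[-0.015,0,-0.026],[0,0,0]],
  [0,[-0.025,0,-0.043],[0,0,0]],
  [0,[-0.038,0,-0.065],[0,0,0]],
  [0,[-0.05,0,-0.086],[0,0,0]],
  [0,[-0.063,0,-0.108],[0,0,0]],
  [0,[-0.07,0,-0.121],[0,0,0]],
  [0,[-0.07,0,-0.121],[0,0,0]],
  [0,[-0.07,0,-0.121],[0,0,0]],
  [0,[-0.07,0,-0.121],[0,0,0]],
])

```text
t: 15.05
position: [0.4176, 0.2907, 0.1811]
tcp_rot: [0.029, 0.966, -0.009, 0.258]
wrist_force: [0.7, -1.3, -5.0]
finger_gap: 0.0135
grasp_force: 30.0
```

```bash
python3 - <<'E'
from h import *
s=arm.state(); print(s["t"],s["position"],s["tcp_rot"],s["joint_positions"].round(2),s["finger_gap"],s["wrist_force"].round(1))
c=read_camera("wrist"); a=read_camera("scene"); b=read_camera("top"); w=pts(b); hsv=cv2.cvtColor(b["color"],cv2.COLOR_RGB2HSV)
save("lift2",np.hstack([cv2.resize(c["color"][150:400,170:470],(400,333)),cv2.resize(a["color"][60:185,300:450],(400,333))]))
# scoop parts: bronze pieces heights vs x
for n,k,cc in (("top",b,w),("scene",a,pts(a))):
    h=cv2.cvtColor(k["color"],cv2.COLOR_RGB2HSV); m=(h[...,1]>110)&(h[...,0]<25)&(cc[...,2]>.12)&(cc[...,0]>.4)&(cc[...,1]>.2)
    p=cc[m]; print(n,len(p),p.mean(0) if len(p) else "", np.degrees(np.arctan(np.polyfit(p[:,0],p[:,2],1)[0])) if len(p)>20 else "")
    m=(h[...,1]<70)&(cc[...,2]>.12)&(cc[...,2]<.26)&(abs(cc[...,0]-.51)<.07)&(abs(cc[...,1]-.285)<.06); p=cc[m]
    if len(p)>20: print(" shell",len(p),p.min(0),p.max(0), "slope of mouth floor", np.degrees(np.arctan(np.polyfit(p[:,0],p[:,2],1)[0])))
E
```

```text
15.05 [0.41759012 0.29072733 0.18108118] [ 0.02944737  0.965583   -0.00879276  0.25827311] [ 0.65 -0.1   2.05 -0.45  0.84 -0.61] 0.013537068208895121 [ 0.7 -1.3 -5. ]
top 394 [0.47134693 0.28671965 0.19882605] -9.30666856785624
 shell 1180 [0.44011631 0.24492754 0.17196467] [0.55718872 0.32974604 0.233075  ] slope of mouth floor 10.847869481861945
scene 211 [0.47577161 0.30377088 0.19173224] 17.407107119138853
 shell 690 [0.44004298 0.24217917 0.17627244] [0.55581042 0.3281007  0.22993477] slope of mouth floor 10.474028080979004
```

View pics/lift2.png

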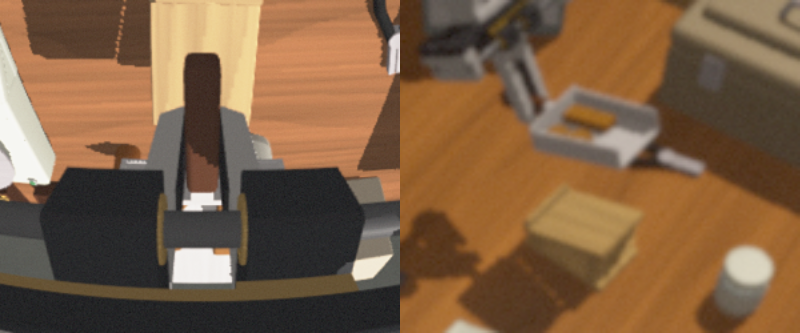

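Held well: the four pieces are still in the scoop and it sagged only about 1.5°. Next, the pour waypoints.

```bash
cat >> h.py <<'E'
PSI=86.5
r_lip=rot(PSI,30.1).T@np.array([.1395,-.0115,.028])
def pour(L,P): # lip at L, floor pitch P deg (mouth up +)
    tau=30.1+P-18.4; return np.array(L)-rot(PSI,tau)@r_lip, PSI, tau
E
python3 - <<'E'
from h import *
print("here",arm.state()["position"])
for L,P in (([.53,.18,.24],18.4),([.584,-.004,.24],10),([.584,-.004,.135],0)):
    a=pour(L,P); print(L,P,a[0].round(3),[list(map(float,x)) for x in goal(*a)])
E
```

```text
here [0.41786183 0.29078302 0.18098468]
[0.53, 0.18, 0.24] 18.4 [0.391 0.192 0.212] [[0.003, -0.1008, -0.0373], [-0.002, -0.002, 0.001]]
[0.584, -0.004, 0.24] 10 [0.442 0.008 0.233] [[-0.0613, -0.2812, -0.0237], [-0.002, 0.144, 0.001]]
[0.584, -0.004, 0.135] 0 [0.443 0.008 0.153] [[-0.0221, -0.2811, 0.0462], [-0.002, 0.319, 0.001]]
```

Request:
jog_arm([
  [0,[-0.005,-0.01,-0.012],[0,0,0]],
  [0,[-0.01,-0.025,-0.024],[0,0,0]],
  [0,[-0.015,-0.045,-0.03],[0,0,0]],
  [0,[-0.02,-0.07,-0.034],[0,0,0]],
  [0,[-0.025,-0.095,-0.034],[0,0,0]],
  [0,[-0.03,-0.12,-0.034],[0,0.02,0]],
  [0,[-0.035,-0.145,-0.034],[0,0.04,0]],
  [0,[-0.04,-0.17,-0.032],[0,0.06,0]],
  [0,[-0.045,-0.195,-0.03],[0,0.08,0]],
  [0,[-0.05,-0.22,-0.028],[0,0.1,0]],
  [0,[-0.055,-0.245,-0.026],[0,0.12,0]],
  [0,[-0.059,-0.265,-0.024],[0,0.14,0]],
  [0,[-0.061,-0.276,-0.024],[0,0.144,0]],
  [0,[-0.061,-0.281,-0.024],[0,0.144,0]],
  [0,[-0.061,-0.281,-0.024],[0,0.144,0]],
  [0,[-0.061,-0.281,-0.024],[0,0.144,0]],
  [0,[-0.061,-0.281,-0.024],[0,0.144,0]],
])

```text
t: 16.62
position: [0.442, 0.0096, 0.234]
tcp_rot: [0.029, 0.981, -0.005, 0.189]
wrist_force: [0.4, -0.7, -4.5]
finger_gap: 0.0138
grasp_force: 30.0
```

```bash
python3 - <<'E'
from h import *
s=arm.state(); print(s["t"],s["position"],s["joint_positions"].round(2),s["wrist_force"].round(1))
for L,P in (([.584,-.004,.24],10),([.584,-.004,.14],0),([.584,-.004,.13],-12)):
    a=pour(L,P); print(L,P,a[0].round(3),[list(map(float,x)) for x in goal(*a)])
L=np.array(s["position"])+R.from_quat(s["tcp_rot"]).apply(r_lip); print("lip by model",L)
for n in ("scene","top"):
    k=read_camera(n); cc=pts(k); h=cv2.cvtColor(k["color"],cv2.COLOR_RGB2HSV)
    m=(cc[...,2]>.19)&(cc[...,2]<.30)&(h[...,1]<70)&(abs(cc[...,1])<.07)&(cc[...,0]>.5)&(cc[...,0]<.66); p=cc[m]
    print(n,len(p)); 
    for a in np.arange(.5,.62,.01):
        q=p[(p[:,0]>=a)&(p[:,0]<a+.01)]
        if len(q)>3: print(a.round(2),len(q),"y",q[:,1].min().round(3),q[:,1].max().round(3),"z",q[:,2].min().round(3),q[:,2].max().round(3))
E
```

```text
16.6167 [0.4420015  0.00960039 0.23398965] [-0.22 -0.39  2.1   0.07  1.05 -1.75] [ 0.4 -0.7 -4.5]
[0.584, -0.004, 0.24] 10 [0.442 0.008 0.233] [[0.0004, -0.0019, 0.0012], [0.001, 0.002, 0.001]]
[0.584, -0.004, 0.14] 0 [0.443 0.008 0.158] [[0.0275, -0.002, 0.0712], [0.001, 0.177, 0.001]]
[0.584, -0.004, 0.13] -12 [0.45  0.007 0.177] [[0.0142, -0.002, 0.0561], [0.001, 0.386, 0.001]]
lip by model [ 0.58408298 -0.00186979  0.24159139]
scene 767
0.5 51 y -0.038 0.044 z 0.222 0.249
0.51 46 y -0.037 0.043 z 0.223 0.252
0.52 59 y -0.037 0.041 z 0.226 0.252
0.53 113 y -0.037 0.04 z 0.224 0.253
0.54 117 y -0.037 0.039 z 0.225 0.254
0.55 122 y -0.038 0.038 z 0.227 0.255
0.56 119 y -0.038 0.037 z 0.229 0.258
0.57 133 y -0.037 0.037 z 0.229 0.258
0.58 7 y 0.009 0.031 z 0.231 0.234
top 885
0.5 84 y -0.034 0.046 z 0.221 0.251
0.51 53 y -0.034 0.043 z 0.222 0.251
0.52 65 y -0.034 0.043 z 0.222 0.254
0.53 115 y -0.034 0.041 z 0.224 0.255
0.54 146 y -0.034 0.041 z 0.225 0.256
0.55 134 y -0.034 0.039 z 0.225 0.257
0.56 128 y -0.034 0.039 z 0.227 0.259
0.57 123 y -0.034 0.037 z 0.229 0.26
0.58 37 y -0.027 0.037 z 0.229 0.258
```

```bash
cat >> h.py <<'E'
r_lip=rot(PSI,21.8).T@(np.array([.584,.001,.231])-np.array([.4420,.0096,.2340]))
def pour(L,P):
    tau=21.8+P-6.5; return np.array(L)-rot(PSI,tau)@r_lip, PSI, tau
E
python3 - <<'E'
from h import *
for z,P in ((.18,0),(.14,-6),(.128,-12)):
    a=pour([.584,-.004,z],P); print(z,P,a[0].round(3),[list(map(float,x)) for x in goal(*a)])
E
```

```text
0.18 0 [0.443 0.005 0.199] [[0.012, -0.0052, 0.0333], [0.001, 0.115, 0.002]]
0.14 -6 [0.446 0.004 0.174] [[0.0189, -0.0052, 0.0579], [0.001, 0.22, 0.002]]
0.128 -12 [0.45  0.004 0.176] [[0.0141, -0.0052, 0.0573], [0.001, 0.325, 0.002]]
```

Request:
jog_arm([
  [0,[0.004,-0.002,0.011],[0,0.04,0]],
  [0,[0.008,-0.004,0.022],[0,0.08,0]],
  [0,[0.012,-0.005,0.033],[0,0.115,0]],
  [0,[0.015,-0.005,0.043],[0,0.15,0]],
  [0,[0.017,-0.005,0.051],[0,0.185,0]],
  [0,[0.019,-0.005,0.058],[0,0.22,0]],
  [0,[0.0175,-0.005,0.058],[0,0.255,0]],
  [0,[0.016,-0.005,0.058],[0,0.29,0]],
  [0,[0.014,-0.005,0.057],[0,0.325,0]],
  [0,[0.014,-0.005,0.057],[0,0.325,0]],
  [0,[0.014,-0.005,0.057],[0,0.325,0]],
  [0,[0.014,-0.005,0.057],[0,0.325,0]],
])

```text
t: 17.72
position: [0.4505, 0.0039, 0.1766]
tcp_rot: [0.03, 0.999, -0.001, 0.029]
wrist_force: [1.1, 0.2, -5.2]
finger_gap: 0.0138
grasp_force: 30.0
```

```bash
python3 - <<'E'
from h import *
s=arm.state(); Rc=R.from_quat(s["tcp_rot"]); print(s["t"],s["position"],s["joint_positions"].round(2),s["wrist_force"].round(1),"lip",(s["position"]+Rc.apply(r_lip)).round(4))
for P in (-17,-22,-26,-30,-34,-38,-42):
    a=pour([.584,-.004,.128],P); print(P,a[0].round(3),[list(map(float,x)) for x in goal(*a,s=s)])
for n in ("scene","top"):
    k=read_camera(n); cc=pts(k); h=cv2.cvtColor(k["color"],cv2.COLOR_RGB2HSV)
    m=(cc[...,2]>.118)&(cc[...,2]<.2)&(h[...,1]<70)&(abs(cc[...,1])<.06)&(cc[...,0]>.5)&(cc[...,0]<.62); p=cc[m]
    for a in np.arange(.51,.61,.01):
        q=p[(p[:,0]>=a)&(p[:,0]<a+.01)]
        if len(q)>3: print(n,a.round(2),len(q),"y",q[:,1].min().round(3),q[:,1].max().round(3),"z",q[:,2].min().round(3),q[:,2].max().round(3))
    m=(h[...,1]>110)&(h[...,0]<25)&(cc[...,2]>.08)&(abs(cc[...,1])<.06)&(cc[...,0]>.48)&(cc[...,0]<.66); print("bronze",m.sum(),cc[m].mean(0))
E
```

```text
17.7167 [0.450533   0.00386838 0.17659227] [-0.19 -0.06  1.92  0.01  1.22 -1.7 ] [ 1.1  0.2 -5.2] lip [ 0.5843 -0.004   0.1287]
-17 [0.455 0.004 0.187] [[-0.0051, 0.0002, -0.0106], [0.001, 0.088, 0.001]]
-22 [0.461 0.003 0.199] [[-0.0114, 0.0002, -0.0213], [0.001, 0.175, 0.001]]
-26 [0.466 0.003 0.207] [[-0.0171, 0.0002, -0.0294], [0.001, 0.245, 0.001]]
-30 [0.472 0.003 0.215] [[-0.0233, 0.0002, -0.0371], [0.001, 0.315, 0.001]]
-34 [0.478 0.002 0.223] [[-0.0301, 0.0002, -0.0444], [0.001, 0.385, 0.001]]
-38 [0.485 0.002 0.23 ] [[-0.0374, 0.0002, -0.0512], [0.0, 0.455, 0.001]]
-42 [0.492 0.002 0.237] [[-0.0451, 0.0002, -0.0574], [0.0, 0.524, 0.001]]
scene 0.51 50 y -0.043 0.037 z 0.143 0.172
scene 0.52 54 y -0.043 0.037 z 0.141 0.17
scene 0.53 91 y -0.043 0.037 z 0.136 0.166
scene 0.54 118 y -0.043 0.036 z 0.136 0.164
scene 0.55 119 y -0.043 0.034 z 0.131 0.161
scene 0.56 120 y -0.044 0.031 z 0.131 0.163
scene 0.57 114 y -0.043 0.031 z 0.118 0.16
scene 0.58 25 y -0.049 0.03 z 0.118 0.156
bronze 295 [0.50909753 0.00203285 0.15820579]
top 0.51 50 y -0.039 0.039 z 0.139 0.173
top 0.52 49 y -0.039 0.037 z 0.141 0.173
top 0.53 76 y -0.039 0.037 z 0.138 0.168
top 0.54 105 y -0.039 0.035 z 0.135 0.164
top 0.55 106 y -0.039 0.035 z 0.134 0.166
top 0.56 115 y -0.039 0.032 z 0.13 0.163
top 0.57 110 y -0.039 0.032 z 0.128 0.161
top 0.58 28 y -0.039 0.042 z 0.118 0.157
bronze 166 [5.20608336e-01 3.62834164e-04 1.57692141e-01]
```

Request:
jog_arm([
  [0,[-0.0025,0,-0.005],[0,0.044,0]],
  [0,[-0.005,0,-0.0105],[0,0.088,0]],
  [0,[-0.008,0,-0.016],[0,0.13,0]],
  [0,[-0.0115,0,-0.021],[0,0.175,0]],
  [0,[-0.0115,0,-0.021],[0,0.175,0]],
  [0,[-0.0115,0,-0.021],[0,0.175,0]],
  [0,[-0.014,0,-0.025],[0,0.21,0]],
  [0,[-0.017,0,-0.0295],[0,0.245,0]],
  [0,[-0.017,0,-0.0295],[0,0.245,0]],
  [0,[-0.017,0,-0.0295],[0,0.245,0]],
  [0,[-0.02,0,-0.033],[0,0.28,0]],
  [0,[-0.023,0,-0.037],[0,0.315,0]],
  [0,[-0.023,0,-0.037],[0,0.315,0]],
  [0,[-0.0265,0,-0.041],[0,0.35,0]],
  [0,[-0.03,0,-0.044],[0,0.385,0]],
  [0,[-0.0335,0,-0.048],[0,0.42,0]],
  [0,[-0.037,0,-0.051],[0,0.455,0]],
  [0,[-0.037,0,-0.051],[0,0.455,0]],
  [0,[-0.037,0,-0.051],[0,0.455,0]],
  [0,[-0.037,0,-0.051],[0,0.455,0]],
])

```text
t: 19.48
position: [0.484, 0.0013, 0.2297]
tcp_rot: [0.03, 0.98, 0.006, -0.197]
wrist_force: [0.1, -0.2, -2.2]
finger_gap: 0.0138
grasp_force: 30.0
```

```bash
python3 - <<'E'
from h import *
s=arm.state(); print(s["t"],s["position"],s["joint_positions"].round(2),s["wrist_force"].round(1),s["finger_gap"])
for n in ("scene","top"):
    k=read_camera(n); cc=pts(k); h=cv2.cvtColor(k["color"],cv2.COLOR_RGB2HSV)
    m=(h[...,1]>110)&(h[...,0]<25)&(cc[...,2]>.06)&(abs(cc[...,1])<.08)&(cc[...,0]>.45)&(cc[...,0]<.7)
    q,l,st,ce=cv2.connectedComponentsWithStats(m.astype(np.uint8))
    for i in range(1,q):
        if st[i,4]>8: print(n,st[i,4],ce[i].round(),cc[l==i].mean(0).round(3))
    save("pour_"+n,k["color"])
print([list(map(float,x)) for x in goal(*pour([.584,-.004,.130],-43),s=s)])
a=cv2.imread("pics/pour_scene.png")[150:280,260:420]; b=cv2.imread("pics/pour_top.png")[140:250,270:390]
cv2.imwrite("pics/pour.png",np.hstack([cv2.resize(a,(400,325)),cv2.resize(b,(380,325))]))
E
```

```text
19.4833 [0.4840293  0.00132929 0.22969788] [-0.15  0.29  1.47 -0.04  1.78 -1.66] [ 0.1 -0.2 -2.2] 0.013788354998074695
scene 64 [298.  94.] [ 0.509 -0.051  0.513]
scene 36 [318. 125.] [ 0.527 -0.02   0.418]
scene 14 [364. 124.] [ 0.633 -0.029  0.495]
scene 44 [298. 151.] [ 0.494 -0.048  0.342]
scene 23 [343. 147.] [ 0.584 -0.012  0.381]
scene 11 [324. 145.] [ 0.556 -0.04   0.395]
scene 10 [333. 149.] [ 0.574 -0.031  0.388]
scene 11 [322. 165.] [ 0.546 -0.034  0.314]
scene 253 [352. 221.] [ 0.622 -0.002  0.092]
scene 71 [338. 221.] [ 0.591 -0.025  0.093]
top 19 [309. 190.] [0.544 0.035 0.345]
[[-0.0052, 0.0007, -0.0135], [0.0, 0.087, 0.001]]
```

View pics/pour.png

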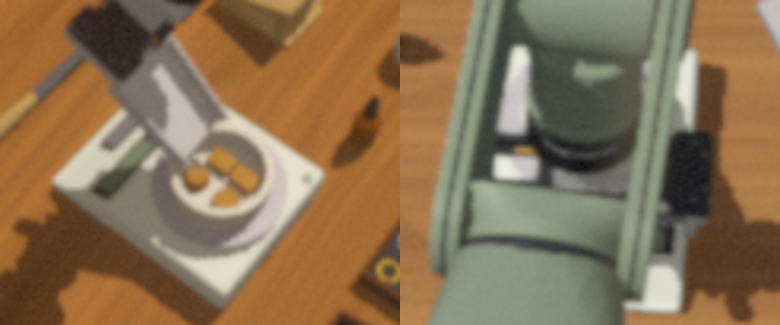

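All four pieces are in the dish: two ingots at crop (225,158) and (243,178), two buttons at (195,178) and (225,198). The scoop is empty. I lift away and return.

```bash
python3 - <<'E'
from h import *
g=np.load("grip.npz"); s=arm.state()
print([list(map(float,x)) for x in goal(s["position"]+[-.02,0,.08],PSI,-22.8)])
print([list(map(float,x)) for x in goal([.43,.02,.28],PSI,15)])
print([list(map(float,x)) for x in goal(g["p"]+[0,0,.11],PSI,33)])
E
```

```text
[[0.0493, -0.0012, -0.0661], [0.0, 0.002, 0.0]]
[[0.0701, 0.0154, -0.025], [0.001, -0.658, 0.0]]
[[0.0465, 0.2856, 0.102], [0.001, -0.972, 0.0]]
```

Request:
jog_arm([
  [0,[0.012,0,-0.016],[0,0,0]],
  [0,[0.03,0,-0.04],[0,0,0]],
  [0,[0.049,0,-0.066],[0,0,0]],
  [0,[0.052,0.002,-0.064],[0,-0.1,0]],
  [0,[0.055,0.004,-0.058],[0,-0.2,0]],
  [0,[0.058,0.008,-0.052],[0,-0.3,0]],
  [0,[0.062,0.01,-0.045],[0,-0.4,0]],
  [0,[0.065,0.012,-0.038],[0,-0.5,0]],
  [0,[0.068,0.014,-0.03],[0,-0.6,0]],
  [0,[0.07,0.015,-0.025],[0,-0.66,0]],
  [0,[0.069,0.045,-0.02],[0,-0.7,0]],
  [0,[0.068,0.08,-0.015],[0,-0.75,0]],
  [0,[0.066,0.115,-0.01],[0,-0.8,0]],
  [0,[0.064,0.15,0.0],[0,-0.85,0]],
  [0,[0.062,0.185,0.015],[0,-0.9,0]],
  [0,[0.058,0.22,0.035],[0,-0.94,0]],
  [0,[0.054,0.25,0.06],[0,-0.97,0]],
  [0,[0.05,0.275,0.085],[0,-0.972,0]],
  [0,[0.0465,0.286,0.102],[0,-0.972,0]],
  [0,[0.0465,0.286,0.102],[0,-0.972,0]],
])

```text
t: 21.25
position: [0.4156, 0.2918, 0.1488]
tcp_rot: [0.027, 0.96, -0.01, 0.28]
wrist_force: [-0.0, -0.3, -2.0]
finger_gap: 0.0138
grasp_force: 30.0
```

Request:
jog_arm([
  [0,[0,0,0],[0,0,0]],
  [0,[0,0,0],[0,0,0]],
  [0,[0,0,0],[0,0,0]],
])

```text
t: 21.5
position: [0.421, 0.2914, 0.1559]
tcp_rot: [0.03, 0.958, -0.008, 0.285]
wrist_force: [0.5, -0.1, -1.7]
finger_gap: 0.0138
grasp_force: 30.0
```

```bash
cat > m.py <<'E'
from h import *
s=arm.state(); p0=s["position"]; print(s["t"],p0,"tau",np.degrees(2*np.arcsin(s["tcp_rot"][3])),s["joint_positions"].round(2))
o=np.load("grip.npz")["p"]
def scoop(k,dz,tag):
    cc=pts(k); h=cv2.cvtColor(k["color"],cv2.COLOR_RGB2HSV)
    m=(h[...,1]<70)&(cc[...,2]>dz+.045)&(cc[...,2]<dz+.12)&(abs(cc[...,0]-.51)<.062)&(abs(cc[...,1]-.285)<.055); p=cc[m]
    for a in (.47,.50,.52,.53,.54,.55):
        q=p[(p[:,0]>=a)&(p[:,0]<a+.01)]
        if len(q)>3: print(tag,a,len(q),"y",np.percentile(q[:,1],[2,98]).round(4),"z-dz",(np.percentile(q[:,2],[3,98])-dz).round(4))
    top=np.array([(a+.005,np.percentile(p[(p[:,0]>=a)&(p[:,0]<a+.01),2],98)) for a in np.arange(.46,.55,.01) if ((p[:,0]>=a)&(p[:,0]<a+.01)).sum()>3])
    print(tag,"wall-top slope",np.degrees(np.arctan(np.polyfit(top[:,0],top[:,1],1)[0])),"max x",np.percentile(p[:,0],99.5),"n",len(p))
for n in ("top","scene"):
    scoop(dict(np.load(n+".npz")),0,n+" before"); scoop(read_camera(n),p0[2]-o[2],n+" now")
E
python3 m.py
```

```text
21.5 [0.420982   0.2913888  0.15588538] tau 33.0654987090826 [ 0.67 -0.06  2.09 -0.57  0.74 -0.49]
top before 0.47 56 y [0.2438 0.3254] z-dz [0.0457 0.0743]
top before 0.5 56 y [0.2439 0.3199] z-dz [0.0538 0.087 ]
top before 0.52 109 y [0.2432 0.3169] z-dz [0.06   0.0909]
top before 0.53 121 y [0.2428 0.316 ] z-dz [0.0644 0.0941]
top before 0.54 116 y [0.2427 0.3148] z-dz [0.067  0.0991]
top before 0.55 69 y [0.2459 0.3136] z-dz [0.0704 0.0877]
top before wall-top slope 14.814580013718862 max x 0.5574231597116549 n 860
top now 0.47 58 y [0.2465 0.3278] z-dz [0.0452 0.0706]
top now 0.5 140 y [0.2462 0.3229] z-dz [0.0484 0.0777]
top now 0.52 129 y [0.2468 0.3198] z-dz [0.0558 0.0828]
top now 0.53 128 y [0.2468 0.319 ] z-dz [0.0576 0.0879]
top now 0.54 131 y [0.2466 0.318 ] z-dz [0.0608 0.0913]
top now 0.55 104 y [0.2466 0.3164] z-dz [0.0641 0.0874]
top now wall-top slope 13.843369800525602 max x 0.5584021797680907 n 1182
scene before 0.47 32 y [0.2405 0.3236] z-dz [0.0456 0.0711]
scene before 0.5 35 y [0.2404 0.3204] z-dz [0.0561 0.0837]
scene before 0.52 66 y [0.2412 0.3157] z-dz [0.0626 0.0892]
scene before 0.53 70 y [0.2416 0.3149] z-dz [0.0663 0.0943]
scene before 0.54 71 y [0.2415 0.3139] z-dz [0.0696 0.0947]
scene before 0.55 48 y [0.2451 0.311 ] z-dz [0.0675 0.0815]
scene before wall-top slope 13.836614997133752 max x 0.5565741829399129 n 513
scene now 0.47 37 y [0.2438 0.3249] z-dz [0.0452 0.0683]
scene now 0.5 68 y [0.2445 0.3217] z-dz [0.0499 0.0764]
scene now 0.52 77 y [0.2437 0.3211] z-dz [0.0558 0.0837]
scene now 0.53 81 y [0.2442 0.32  ] z-dz [0.0597 0.0858]
scene now 0.54 80 y [0.2443 0.318 ] z-dz [0.063  0.0889]
scene now 0.55 64 y [0.2444 0.3163] z-dz [0.0656 0.0886]
scene now wall-top slope 15.562809716476284 max x 0.5572522807268686 n 724
```

```bash
python3 - <<'E'
from h import *
o=np.load("grip.npz")["p"]; s=arm.state()
for dz in (.112,.01,.004,0): print(dz,[list(map(float,x)) for x in goal(o+[.003,-.003,dz],PSI,35.8,s=s)])
E
```

```text
0.112 [[-0.0011, -0.0028, 0.0007], [0.001, -0.047, -0.003]]
0.01 [[0.0545, -0.0031, 0.0861], [0.001, -0.047, -0.003]]
0.004 [[0.0578, -0.0031, 0.0911], [0.001, -0.047, -0.003]]
0 [[0.06, -0.0031, 0.0945], [0.001, -0.047, -0.003]]
```

Request:
jog_arm([
  [0,[0.005,-0.003,0.01],[0,-0.03,0]],
  [0,[0.02,-0.003,0.033],[0,-0.047,0]],
  [0,[0.035,-0.003,0.056],[0,-0.047,0]],
  [0,[0.046,-0.003,0.073],[0,-0.047,0]],
  [0,[0.052,-0.003,0.082],[0,-0.047,0]],
  [0,[0.0545,-0.003,0.086],[0,-0.047,0]],
  [0,[0.0545,-0.003,0.086],[0,-0.047,0]],
  [0,[0.0545,-0.003,0.086],[0,-0.047,0]],
  [0,[0.0545,-0.003,0.086],[0,-0.047,0]],
])

```text
t: 22.35
position: [0.422, 0.2895, 0.0538]
tcp_rot: [0.03, 0.951, -0.008, 0.307]
wrist_force: [-0.9, 0.2, -1.3]
finger_gap: 0.0139
grasp_force: 30.0
```

```bash
python3 m.py | grep -E "^[0-9]|slope|0.5[245]"; python3 - <<'E'
from h import *
o=np.load("grip.npz")["p"]; s=arm.state(); print(s["wrist_force"].round(1))
for dz in (.004,0): print(dz,[list(map(float,x)) for x in goal(o+[.003,-.003,dz],PSI,35.8,s=s)])
E
```

```text
22.35 [0.42196874 0.28946232 0.05383446] tau 35.756198052607765 [ 0.69  0.16  2.17 -0.93  0.51 -0.06]
top before 0.52 109 y [0.2432 0.3169] z-dz [0.06   0.0909]
top before 0.54 116 y [0.2427 0.3148] z-dz [0.067  0.0991]
top before 0.55 69 y [0.2459 0.3136] z-dz [0.0704 0.0877]
top before wall-top slope 14.814580013718862 max x 0.5574231597116549 n 860
top now 0.47 77 y [0.2448 0.325 ] z-dz [0.0452 0.0713]
top now 0.52 113 y [0.245  0.3179] z-dz [0.0603 0.0898]
top now 0.54 110 y [0.2446 0.3158] z-dz [0.0624 0.0967]
top now 0.55 92 y [0.2458 0.3144] z-dz [0.0697 0.0923]
top now wall-top slope 16.536874586648036 max x 0.5585735077753827 n 1095
scene before 0.52 66 y [0.2412 0.3157] z-dz [0.0626 0.0892]
scene before 0.54 71 y [0.2415 0.3139] z-dz [0.0696 0.0947]
scene before 0.55 48 y [0.2451 0.311 ] z-dz [0.0675 0.0815]
scene before wall-top slope 13.836614997133752 max x 0.5565741829399129 n 513
scene now 0.47 50 y [0.2423 0.324 ] z-dz [0.0452 0.0714]
scene now 0.52 66 y [0.2421 0.3179] z-dz [0.0607 0.0881]
scene now 0.54 72 y [0.2424 0.3159] z-dz [0.0683 0.0946]
scene now 0.55 59 y [0.2448 0.3142] z-dz [0.0573 0.0814]
scene now wall-top slope 14.57718740823436 max x 0.5568555445755199 n 681
[-0.1  0.1 -1.4]
0.004 [[0.003, -0.001, 0.005], [0.002, -0.001, -0.002]]
0 [[0.0053, -0.001, 0.0082], [0.002, -0.001, -0.002]]
```

Request:
jog_arm([
  [0,[0.0015,-0.001,0.0025],[0,0,0]],
  [0,[0.003,-0.001,0.005],[0,0,0]],
  [0,[0.004,-0.001,0.0065],[0,0,0]],
  [0,[0.005,-0.001,0.0075],[0,0,0]],
  [0,[0.005,-0.001,0.0075],[0,0,0]],
  [0,[0.005,-0.001,0.0075],[0,0,0]],
])

```text
t: 22.95
position: [0.4211, 0.2881, 0.0439]
tcp_rot: [0.029, 0.951, -0.009, 0.306]
wrist_force: [-5.4, -0.2, 6.8]
finger_gap: 0.0136
grasp_force: 30.0
```

Request:
jog_arm([
  [0.1,[0,0,0],[0,0,0]],
  [0.2,[0,0,0],[0,0,0]],
  [0.3,[0,0,0],[0,0,0]],
  [0.4,[0,0,0],[0,0,0]],
  [0.4,[0,0,0],[0,0,0]],
  [0.4,[0,0,0],[0,0,0]],
  [0.4,[0,0,-0.01],[0,0,0]],
  [0.4,[0,0,-0.03],[0,0,0]],
  [0.4,[0,0,-0.06],[0,0,0]],
  [0.4,[0,0,-0.09],[0,0,0]],
  [0.4,[0,0,-0.12],[0,0,0]],
  [0.4,[0,0,-0.12],[0,0,0]],
  [0.4,[0,0,-0.12],[0,0,0]],
])

```text
t: 24.03
position: [0.3515, 0.2931, 0.1422]
tcp_rot: [0.029, 0.951, -0.007, 0.307]
wrist_force: [0.3, 0.0, 0.2]
finger_gap: 0.0377
grasp_force: 0.0
```

```bash
sed -i 's/read_camera(n),p0\[2\]-o\[2\]/read_camera(n),0/' m.py; python3 m.py | grep -E "^[0-9]|slope|0.5[245] "; python3 - <<'E'
from h import *
print(arm.state()["wrist_force"].round(1))
a=read_camera("top")["color"]; b=read_camera("scene")["color"]
save("final",np.hstack([cv2.resize(a[130:310,140:500],(500,500*180//360)),cv2.resize(b[90:240,270:450],(300,250))]))
E
```

```text
24.0333 [0.35151693 0.29310854 0.14222746] tau 35.772156509015595 [ 0.83 -0.13  2.21 -0.71  0.77 -0.23]
top before 0.52 109 y [0.2432 0.3169] z-dz [0.06   0.0909]
top before 0.54 116 y [0.2427 0.3148] z-dz [0.067  0.0991]
top before 0.55 69 y [0.2459 0.3136] z-dz [0.0704 0.0877]
top before wall-top slope 14.814580013718862 max x 0.5574231597116549 n 860
top now 0.52 112 y [0.2431 0.3166] z-dz [0.0592 0.0931]
top now 0.54 118 y [0.2428 0.3155] z-dz [0.0671 0.0968]
top now 0.55 78 y [0.2434 0.3132] z-dz [0.0719 0.0894]
top now wall-top slope 16.51746209602341 max x 0.5573644703354258 n 1121
scene before 0.52 66 y [0.2412 0.3157] z-dz [0.0626 0.0892]
scene before 0.54 71 y [0.2415 0.3139] z-dz [0.0696 0.0947]
scene before 0.55 48 y [0.2451 0.311 ] z-dz [0.0675 0.0815]
scene before wall-top slope 13.836614997133752 max x 0.5565741829399129 n 513
scene now 0.47 64 y [0.2403 0.3212] z-dz [0.0454 0.0718]
scene now 0.52 66 y [0.2409 0.3165] z-dz [0.0626 0.0909]
scene now 0.53 67 y [0.241  0.3154] z-dz [0.0654 0.0943]
scene now 0.54 73 y [0.2413 0.3141] z-dz [0.0692 0.0944]
scene now 0.55 56 y [0.2427 0.3105] z-dz [0.0635 0.0824]
scene now wall-top slope 13.613016301649596 max x 0.5565724219220745 n 697
[0.3 0.3 0.1]
```

View pics/final.png

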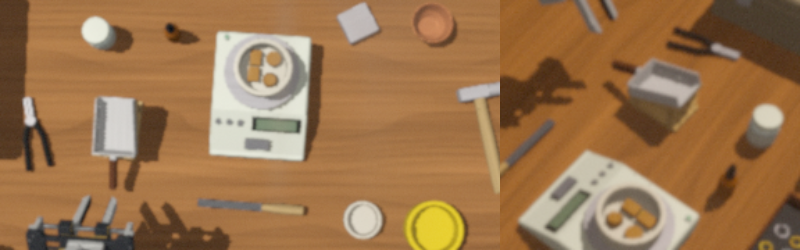

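The final view shows the four pieces in the dish at (263,68) on the pan, and the empty scoop back on its rest at (115,127) within 1–2 mm of where it was. The bystanders have not moved and the gripper is clear.

```bash
python3 -c "
from bench import arm
print(arm.finish_job())"
```

```text
the job is handed in; nothing more can be done
None
```

The job is handed in: the dish is on the pan within about 2 mm of its middle, the balance was tared once at about 5 N, all four pieces are in the dish, and the empty scoop is back on its rest; the balance's display was not read.

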